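# Rock the tight V-block out of the frame jig

## Task

The strap clamp's nut is already slack: slide the slotted strap back until its nose is at least a centimetre clear of the blue V-block. Then work the tight V-block out of its pocket by rocking it side to side a few degrees, lifting the end at the brass spring pins first and then the other end, without letting it jump up as it frees. Finish still holding it in the gripper, level and steady, straight above its pocket and just clear of the pocket walls (about 15 mm) so that chips can be blown out from under it; leave the strap back and the tools, tin and tray on the bench undisturbed.

Things in the scene. Friction and masses are not known exactly. Their poses are not given: they have to be found in the camera images.
- jig: Grey plate 215 x 150 x 16 mm bolted to the bench, with a pocket and a strap clamp on it. Origin: bench surface under the pocket's centre (plate spans x -150..65, y -75..75). z up; -x runs from pocket to strap clamp (towards the robot, within 30 degrees); +y: pocket end with the plain fixed stop, -y: end with two brass spring pins. A 10 mm stud with slack nut at x -72, top at 76 mm.
- pocket_top (a point): Fixed point at the pocket's centre, level with the tops of its walls (34 mm above the bench; pocket floor 16 mm above it, walls 18 mm high, 14 mm thick at the y ends, 10 mm at the sides); axes as the jig's. At the -y end two sprung pin noses stick in from the wall, 11 mm above the floor.
- v_block: Loose blue V-block, about 0.3 to 0.5 kg: foot 60 (x) x 64 (y) x 26 mm; on it a central head 32 (x) x 40 (y) mm up to 66 mm, V-notch on top along x; head can be gripped across 40 mm (y) or 32 mm (x). Origin: centre of underside; axes as the jig's. It sits on the pocket floor squeezed between stop and spring pins: a straight pull takes 35 to 50 N. Play in x 1.5 mm each side.
- spring_end (a point): Lower edge of the V-block at its spring-pin end, mid-width (32 mm to -y of the block's origin). This end drags with 14 to 22 N until it has risen about 16 mm; the pins press with about 25 N together and give 3 mm. The block can tilt about the jig's x axis by up to 0.12 rad in the pocket.
- stop_end (a point): Lower edge of the V-block at its fixed-stop end, mid-width (32 mm to +y of the block's origin). This end too drags with 14 to 22 N until the block is free.
- strap (a joint): How far the slotted strap has been slid back (m): 0 to 0.035, growing along the jig's -x, away from the block. At 0 its nose covers 11 mm of the block's foot, so it is off the foot from 0.011 and a centimetre clear from 0.021. About 3 N of friction; it stays where it is left and moves no other way.
- strap_tail (a point): Point in the dark steel strap near its tail, to be pinched across the 30 mm width (jig's y); mid-thickness (strap 10 mm thick, from 42.5 to 52.5 mm above the bench). Solid tail reaches 20 mm either way along x. At jig x -104 mm minus the strap's travel. Under it a fixed heel block, 24 mm wide, 42 mm high, at jig x -103..-137.
- wrench: Loose wrench, 170 mm long, lying beside the jig; leave alone. Origin: underside, about the middle.
- hammer: Loose hammer, 260 mm long, lying beside the jig; leave alone. Origin: underside, about the middle.
- tin: Loose tin, 54 mm across and 75 mm tall, beside the jig; leave alone. Origin: centre of its underside.
- tray: Loose red tray 100 x 80 x 28 mm with brass bushings in it; leave alone. Origin: centre of its underside.
Things that resemble listed ones, but are neither listed nor needed, are in the scene too. Leave any red or turquoise look-alike of the v_block alone.

How it is judged:
By the outcome, as a careful person would: the job done as asked, in the order asked, and still so for the second after the job is handed in, while the arm keeps its last pose, push and grip.
It also fails if it takes over 45 s, if anything falls off the work surface, if the arm or the gripper's body presses on something with over 40 N, if the wrist force passes 120 N, or if a joint passes its speed limit or range.

## Robot

A 7-joint arm with a two-finger parallel gripper is mounted at the origin on the work surface. World frame = base frame: x ahead of the robot, y to its left, z up, the work surface at z = 0. Lengths are in m, angles in rad, forces in N, time in s.
With the tool pointing down it reaches from about 0.425 to 1.025 m from the base axis. Payload 3.6 kg.
Tool frame: the origin (TCP) lies at the very end of the fingers, on their centre line; the grasp point (between the pads) lies 19 mm behind it; z points along the fingers, x is the direction in which the jaws open and shut, and the axes are right-handed (so a half turn about z gives the same grasp; the last joint's range is limited). The gripper opens to 85 mm and grips with 20 to 120 N. Pads are 22 mm wide; open, the fingers measure 114 mm over their backs; the gripper's body (76 mm by 85 mm) begins 54 mm behind the grasp point. The pads swing forward as they close: fully open they stand 13 mm farther back than shut.
Start: joints at [-1.29, 0.591, 0.048, 1.609, -0.033, 0.943, -0.034], TCP at [0.265, 0.675, 0.201] pointing down, gripper open.
Joint ranges: [-2.69, 2.69], [-0.47, 2.24], [-1.27, 1.36], [0.19, 2.51], [-1.53, 4.68], [0.08, 2.07], [-3.09, 3.09]. Speed limits (rad/s): [2.57, 2.57, 3.14, 3.14, 3.14, 3.14, 3.14].

## Interface

Orientations are given as a unit quaternion [w, x, y, z].
In Python, from bench import robot gives the robot as it stands.
- The arm moves only by the tool apply_moves, never from a script. Its argument "motion" is text: rows parted by semicolons, each of 7 numbers parted by spaces: the shift along the tool's x, y, z in cm, then the turn, a rotation vector about the tool's x, y, z in degrees, then the closure, from 0 (fully open) to 1 (shut). In form: dx dy dz wx wy wz grip; .... A call has 1 to 8 rows; each row is the pose to reach, as a shift and turn from the pose measured when the call began, along the tool's axes at that moment; what a row does not reach only later rows make up. A row lasts 1/10 s, in which the tool goes at most 50 mm and 8.59 degrees, less where a joint would pass 70% of its speed; a pose out of reach is approached as far as the arm can. A call with a gripper value outside its range is refused whole. The fingers move at their own pace and stop on an object; the grip force is fixed at half the most. Time passes only in rows, so rows that repeat a pose let the fingers close. It gives the time, the measured TCP pose, the force and the opening at its end, in the units of the state.
- robot.get_state(): the state, without advancing time (a new reading comes with each control period).
- robot.snapshot(name): name is "scene" or "top"; returns a dict with "img" (420x560x3 uint8, blue, green, red), "camera_matrix" (3x3 intrinsics, pixels), "k1" (the pictures are not rectified: a ray, as slopes to the right and down, at radius r is drawn at 1 + k1 r^2 times it, then the intrinsics apply), "R" (3x3) and "t" (3): a world point X has camera coordinates R X + t. Camera axes: x right, y down, z forward; pixel columns grow to the right and rows downward; lengths in m; the calibration is good to about 2 mm. A picture is of the moment at which its call begins. There is no depth.
- robot.finish_job(): hands the job in, once; it reports no verdict.
The state is a dict: "time_s": time; "q": joint angles; "qd": joint speeds; "joint_torque": joint torques, N m; "position": TCP position; "eef_rot": TCP orientation; "contact_force": force on the tool from outside, world axes, zero at the start; "torque": the same for the moment, N m; "opening": opening from 0.0 (shut) to 1.0 (fully open).
Only numpy, scipy, OpenCV 4.12 (cv2) and the standard library are available. Lean on these libraries where they do the work, as an engineer would, in place of code of your own. Each camera call takes 0.05 s, during which the arm holds its last target. There are 200 camera calls.

## Working session

There is one attempt and no reset: what is moved stays moved. The work goes in short steps, Python scripts to look and compute and a tool call to move; the robot and the scene stay as the last step left them, time stands still between calls to the robot, and variables do not carry over. Pictures are saved under pics/ and viewed, about 8 in all and at most 12, crops included, and the job is handed in when it is done.

Besides the shell and the picture viewer there is one more tool, called after "Call:" by a JSON object that holds its "op" and its "data", one argument or row to a line. apply_moves: Moves the arm, as the interface text tells. Its arguments: {"type":"object","properties":{"motion":{"type":"string"}},"required":["motion"]}

```bash
mkdir -p pics; ls; cat > h.py <<'E'
import numpy as np, cv2
from bench import robot
def snap(name,f):
    s=robot.snapshot(name); cv2.imwrite('pics/'+f,s['img']); np.savez('pics/'+f+'.npz',**{k:s[k] for k in('camera_matrix','k1','R','t')}); return s
def load(f): return np.load('pics/'+f+'.npz')
def proj(c,X):
    p=np.atleast_2d(X)@c['R'].T+c['t']; m=p[:,:2]/p[:,2:]; m=m*(1+float(c['k1'])*(m**2).sum(1,keepdims=True))
    K=c['camera_matrix']; return m*[K[0,0],K[1,1]]+K[:2,2]
def ray(c,uv,z):
    K=c['camera_matrix']; d=(np.array(uv,float)-K[:2,2])/[K[0,0],K[1,1]]; m=d.copy()
    for _ in range(20): m=d/(1+float(c['k1'])*(m@m))
    R=c['R']; o=-R.T@c['t']; v=R.T@np.array([*m,1]); return o+v*(z-o[2])/v[2]
E
python3 - <<'E'
from h import *
for n in('scene','top'):
    s=snap(n,n+'0.png'); print(n,s['camera_matrix'],s['k1'],-s['R'].T@s['t'],s['R'])
print(robot.get_state())
E
```

```text
pics
scene [[383.80050332   0.         282.64234762]
 [  0.         383.80050332 212.51716125]
 [  0.           0.           1.        ]] 0.019656595087198657 [0.90629245 0.53103779 0.79605   ] [[-0.85150753  0.5242772   0.0082674 ]
 [ 0.41441191  0.68256185 -0.6019735 ]
 [-0.321244   -0.50915886 -0.79847327]]
top [[458.14465508   0.         284.25826347]
 [  0.         458.14465508 215.14108906]
 [  0.           0.           1.        ]] -0.01880556159710157 [0.47359258 0.06199497 0.9417141 ] [[ 0.01025377 -0.99983079  0.01527259]
 [-0.98708796 -0.01256232 -0.15968577]
 [ 0.15985061 -0.01343801 -0.98704975]]
{'time_s': 0.1, 'q': array([-1.29050704,  0.59203793,  0.04832986,  1.60968817, -0.03328613,
        0.9427153 , -0.03370847]), 'qd': array([-9.92612218e-04, -2.08612424e-03,  3.50724205e-04, -2.53075985e-03,
       -7.14649354e-05,  1.00289687e-03,  2.32630848e-03]), 'joint_torque': array([ 4.28233223e-03, -5.50005054e+01,  1.55299835e+00, -1.98823518e+01,
        9.67218453e-03,  3.85732652e-03,  4.66907665e-06]), 'position': array([0.26444865, 0.6741819 , 0.20005057]), 'eef_rot': array([ 6.32369972e-04,  8.26162637e-01,  5.63430788e-01, -8.02780046e-04]), 'contact_force': array([-0.09066697,  0.1704736 , -0.16322909]), 'torque': array([-0.04839803, -0.0498591 , -0.03405105]), 'opening': 1.0068183282306251}
```

View pics/scene0.png

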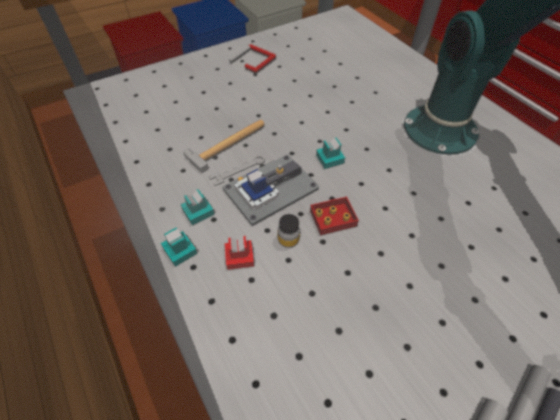

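View pics/top0.png

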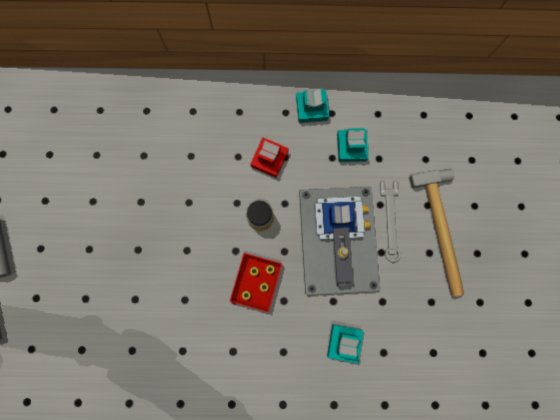

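The blue V-block sits in its pocket at top (342,217) / scene (257,184). Things that could be mistaken for it are red (270,155) and turquoise (313,105), (353,145) and (347,343), all in top pixels. I choose the blue one in the jig and check it in a crop.

```bash
python3 -c "
import cv2
a=cv2.imread('pics/top0.png')[175:305,290:400]; cv2.imwrite('pics/c1.png',cv2.resize(a,None,fx=4.6,fy=4.6,interpolation=2))"
```

```text
(no output)
```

View pics/c1.png

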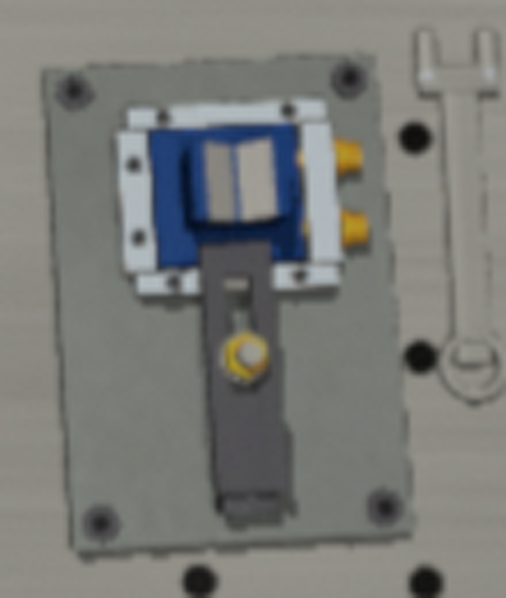

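The crop shows the blue block with the brass pins to its right (image right = jig −y), the strap below it and its tail at about crop (253,480). Plate corners are at crop (42,70), (375,55), (75,553) and (410,533).

```bash
cat > fit.py <<'E'
from h import *
from scipy.optimize import least_squares
c=load('top0.png')
C=np.array([[42,70],[375,55],[75,553],[410,533],[118,133],[333,122],[338,290],[128,270],[205,145],[270,140],[277,215],[208,222]])
uv=(C+.5)/4.6-.5+[290,175]
# plate corners z16, ywall outer corners z34, x-walls...
J=np.array([[65,75,16],[65,-75,16],[-150,75,16],[-150,-75,16]])/1e3
def w(p,P):
    r=np.array([[np.cos(p[2]),-np.sin(p[2])],[np.sin(p[2]),np.cos(p[2])]]); P=np.atleast_2d(P)
    return np.c_[P[:,:2]@r.T+p[:2],P[:,2]]
if __name__=='__main__':
    r=least_squares(lambda p:(proj(c,w(p,J))-uv[:4]).ravel(),[.5,-.05,0]);print(r.x,np.round(r.fun,1))
    p=r.x
    # check block head corners z=16+66
    for q in uv[4:]: 
        for z in(.034,.082):
            X=ray(c,q,z)[:2]-p[:2]; a=p[2]; print(z,np.round(1e3*np.array([X[0]*np.cos(a)+X[1]*np.sin(a),-X[0]*np.sin(a)+X[1]*np.cos(a)]),1),end=' ')
        print()
    print('tail',w(p,[-.104,0,.0475]))
    # scene overlay
    s=load('scene0.png');print(proj(s,w(p,np.vstack([J,[0,0,.082]]))).round(1))
E
python3 fit.py
```

```text
[ 0.61721971 -0.05912549  0.06279131] [ 0.1 -0.2 -0.2 -0.4 -0.9  0.2  1.   0.4]
0.034 [30.8 44.6] 0.082 [22.  49.1] 
0.034 [ 31.  -50.3] 0.082 [ 22.2 -40.8] 
0.034 [-43.2 -46.6] 0.082 [-48.1 -37.3] 
0.034 [-29.8  44.1] 0.082 [-35.4  48.6] 
0.034 [23.5  6.8] 0.082 [15.1 13.3] 
0.034 [ 24.3 -21.9] 0.082 [ 15.9 -13.9] 
0.034 [ -9.  -22.5] 0.082 [-15.7 -14.5] 
0.034 [-10.6   7.9] 0.082 [-17.2  14.3] 
tail [[ 0.51342466 -0.06565149  0.0475    ]]
[[250.7 222.9]
 [220.7 185.5]
 [318.4 185.6]
 [286.  153.3]
 [255.1 175.5]]
```

```bash
cat > rel.py <<'E'
import sys
from h import *
from scipy.spatial.transform import Rotation as Ro
P=np.array([0.6172,-0.0591]); A=0.0628
def cur():
    s=robot.get_state(); q=s['eef_rot']; return s,Ro.from_quat([q[1],q[2],q[3],q[0]])
def goal(x,y,z,tilt=0,yaw=np.pi/2):
    """tcp at jig x,y,z (mm), tool down, tool x along jig y, tilt deg about jig x"""
    J=Ro.from_euler('z',A); a=yaw
    T=Ro.from_matrix(np.array([[np.cos(a),np.sin(a),0],[np.sin(a),-np.cos(a),0],[0,0,-1]]))
    p=J.apply(np.array([x,y,0])/1e3); return np.array([*(P+p[:2]),z/1e3]),J*Ro.from_euler('x',tilt,degrees=True)*T
def rel(g):
    s,R=cur(); return np.round(R.inv().apply(g[0]-s['position'])*100,2),np.round((R.inv()*g[1]).as_rotvec(degrees=True),2)
def jig():
    s,R=cur(); J=Ro.from_euler('z',A); p=J.inv().apply(s['position']-[*P,0])*1e3
    print('t',s['time_s'],'jigpos',p.round(1),'q',s['q'].round(2),'F',J.inv().apply(s['contact_force']).round(1),'M',J.inv().apply(s['torque']).round(2),'op',round(s['opening'],3))
E
python3 -c "
from rel import *
jig();print(*rel(goal(-104,0,150)));print(*rel(goal(-104,0,28.5)))"
```

```text
t 0.1 jigpos [-306.   754.   200.1] q [-1.29  0.59  0.05  1.61 -0.03  0.94 -0.03] F [-0.1  0.2 -0.2] M [-0.05 -0.05 -0.03] op 1.007
[-59.77  50.19   5.13] [-2.000e-02  1.200e-01 -2.501e+01]
[-59.75  50.18  17.28] [-2.000e-02  1.200e-01 -2.501e+01]
```

Call:
{"op": "apply_moves", "data": {
  "motion": "-3.7 3.1 0.3 0 0 -1.5 0; -7.4 6.2 0.6 0 0 -3 0; -11.2 9.4 0.9 0 0 -4.5 0; -14.9 12.5 1.2 0 0 -6 0; -18.6 15.6 1.5 0 0 -7.5 0; -22.4 18.8 1.8 0 0 -9 0; -26 21.9 2.1 0 0 -10.5 0; -29.8 25 2.4 0 0 -12 0"
}}

```text
time_s: 0.9
position: [0.3887, 0.3036, 0.1765]
eef_rot: [0.001, 0.762, 0.647, -0.001]
contact_force: [1.0, -0.2, 0.3]
opening: 1.0
```

```bash
python3 -c "
from rel import *
jig();print(*rel(goal(-104,0,120)))"
```

```text
t 0.9 jigpos [-205.3  376.3  176.5] q [-0.77  0.34  0.01  2.14 -0.01  0.66  0.66] F [ 1.  -0.2  0.3] M [ 0.   -0.08  0.  ] op 1.0
[-34.4   18.3    5.71] [ -0.02   0.11 -12.93]
```

Call:
{"op": "apply_moves", "data": {
  "motion": "-4.3 2.3 0.3 0 0 -1.6 0; -8.6 4.6 0.6 0 0 -3.2 0; -12.9 6.9 1 0 0 -4.8 0; -17.2 9.2 1.5 0 0 -6.5 0; -21.5 11.5 2 0 0 -8 0; -25.8 13.7 3 0 0 -9.7 0; -30.1 16 4.3 0 0 -11.3 0; -34.4 18.3 5.7 0 0 -12.9 0"
}}

```text
time_s: 1.7
position: [0.5135, -0.0664, 0.1201]
eef_rot: [0.001, 0.684, 0.729, -0.001]
contact_force: [0.2, 0.7, -0.2]
opening: 1.003
```

```bash
python3 -c "
from rel import *
jig();print(*rel(goal(-104,0,120)));print(*rel(goal(-104,0,28.5)))
s=snap('scene','s1.png');snap('top','t1.png')
uv=proj(s,goal(-104,0,47)[0])[0];print(uv)
u,v=[int(k) for k in uv]
a=s['img'][max(0,v-60):v+70,u-80:u+80];
import cv2;cv2.imwrite('pics/c2.png',cv2.resize(a,None,fx=4,fy=4,interpolation=2))"
```

```text
t 1.7 jigpos [-103.9   -0.8  120.1] q [ 0.04  0.45  0.01  2.14 -0.    0.55  1.68] F [ 0.3  0.7 -0.2] M [ 0.05 -0.09 -0.04] op 1.003
[ 0.08 -0.01  0.01] [-0.01  0.1   0.04]
[ 0.1  -0.01  9.16] [-0.01  0.1   0.04]
[288.44370256 168.01824334]
```

View pics/c2.png

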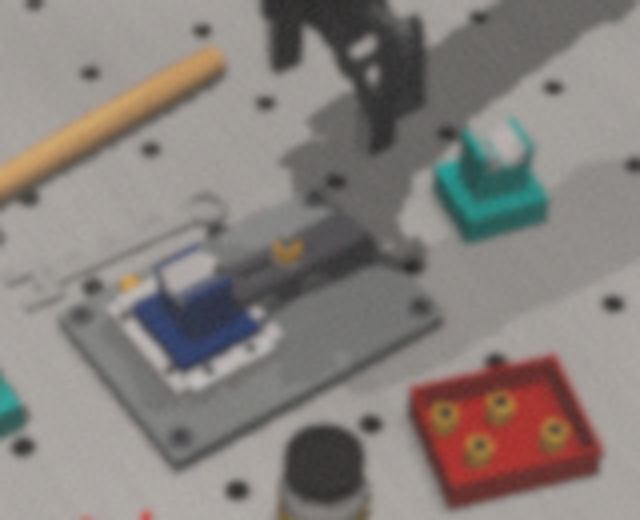

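The crop shows the open fingers straddling the tail line at about crop (285..385,60..140), with nothing in the way of the descent.

Call:
{"op": "apply_moves", "data": {
  "motion": "0.1 0 3 0 0 0 0; 0.1 0 6 0 0 0 0; 0.1 0 8 0 0 0 0.3; 0.1 0 9.2 0 0 0 0.4; 0.1 0 9.2 0 0 0 0.7; 0.1 0 9.2 0 0 0 1; 0.1 0 9.2 0 0 0 1; 0.1 0 9.2 0 0 0 1"
}}

```text
time_s: 2.6
position: [0.5144, -0.0728, 0.0281]
eef_rot: [0.002, 0.689, 0.725, -0.002]
contact_force: [0.6, -0.1, 1.0]
opening: -0.0
```

```bash
python3 -c "
from rel import *
jig();print(*rel(goal(-133,0,28.5)))"
```

```text
t 2.6 jigpos [-103.5   -7.3   28.1] q [0.04 0.61 0.01 2.18 0.   0.34 1.67] F [ 0.6 -0.1  1. ] M [-0.02 -0.02  0.01] op -0.0
[ 0.69 -2.96 -0.04] [ 0.04  0.35 -0.73]
```

```bash
python3 -c "
from rel import *
import cv2
a=snap('scene','s2.png')['img'][110:240,208:368];b=snap('top','t2.png')['img'][175:305,280:440]
cv2.imwrite('pics/c3.png',np.hstack([cv2.resize(a,None,fx=2.5,fy=4*.75*2.5/3,interpolation=2),cv2.resize(b,None,fx=2.5,fy=2.5,interpolation=2)]))"
```

```text
(no output)
```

View pics/c3.png

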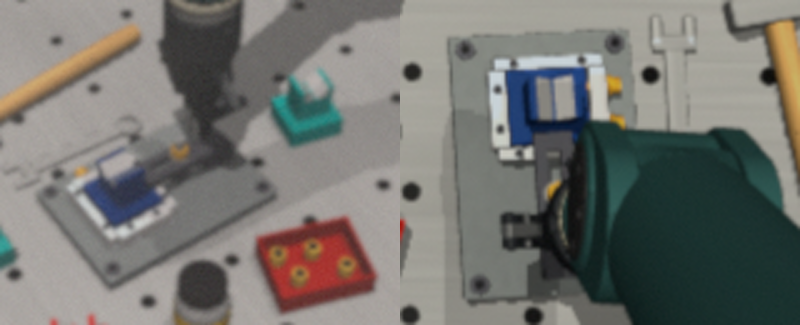

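```bash
python3 -c "
from rel import *
import cv2
jig()
s,R=cur();print(s['position'],R.as_matrix().round(3),s['joint_torque'].round(2))
b=snap('top','t3.png');a=load('s2.png')
for n,c in(('top',b),('scene',a)):
  print(n,proj(c,s['position']), proj(c,goal(-104,0,47.5)[0]))
im=cv2.imread('pics/s2.png')[115:195,245:345]
cv2.imwrite('pics/c4.png',np.hstack([cv2.resize(im,(400,320),interpolation=2),cv2.resize(b['img'][210:290,315:415],(400,320),interpolation=2)]))"
```

```text
t 2.7 jigpos [-103.7   -7.3   27.9] q [0.04 0.62 0.01 2.18 0.   0.34 1.67] F [ 0.6  0.1 -0. ] M [-0.03 -0.    0.01] op -0.002
[ 0.51417697 -0.07288434  0.0278952 ] [[-0.05   0.999  0.001]
 [ 0.999  0.05  -0.006]
 [-0.006  0.    -1.   ]] [-2.000e-02 -4.457e+01  1.030e+00 -8.300e+00  1.000e-02 -0.000e+00
 -0.000e+00]
top [[345.28009076 269.24250091]] [[343.04218656 269.16816878]]
scene [[286.64550438 171.33322718]] [[288.44750937 167.88845298]]
```

View pics/c4.png

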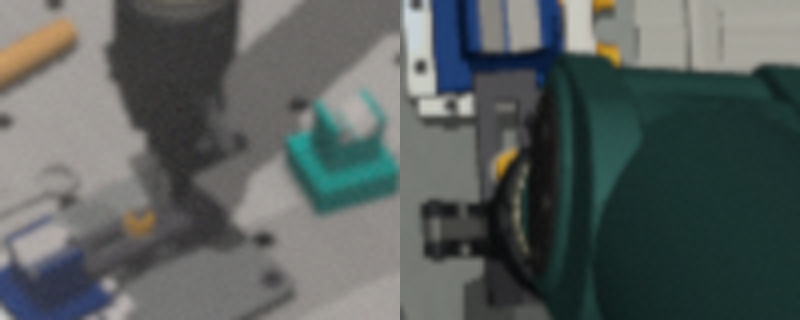

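```bash
python3 -c "
from rel import *
c=load('top0.png')
J=Ro.from_euler('z',A)
for q in [(201,247),(271,243),(215,485),(290,487),(245,355)]:
  X=ray(c,(np.array(q)+.5)/4.6-.5+[290,175],.0525 if q[1]!=355 else .07); print(q,(J.inv().apply(X-[*P,0])*1e3).round(1))
jig()
# gripper diff in scene: project tcp axis points
s,R=cur(); a=load('s2.png')
for h in(0,.02,.04,.06,.1): print(h,proj(a,s['position']+[0,0,h]).round(1),proj(load('t3.png'),s['position']+[0,0,h]).round(1))
"
```

```text
(201, 247) [-23.7  14.1  52.5]
(271, 243) [-23.5 -16.   52.5]
(215, 485) [-124.3   15.2   52.5]
(290, 487) [-126.8  -16.3   52.5]
(245, 355) [-71.9   1.2  70. ]
t 2.75 jigpos [-103.8   -7.3   27.8] q [0.04 0.62 0.01 2.18 0.   0.34 1.67] F [ 0.  -0.7  0.3] M [0.02 0.01 0.03] op 0.0
0 [[286.7 171.3]] [[345.3 269.3]]
0.02 [[286.8 166.2]] [[346.8 268.9]]
0.04 [[286.9 160.9]] [[348.4 268.4]]
0.06 [[287.1 155.5]] [[350.  267.9]]
0.1 [[287.3 144. ]] [[353.6 266.9]]
```

Call:
{"op": "apply_moves", "data": {
  "motion": "0 0 0 0 0 0 0.3; 0 0 0 0 0 0 0.3; 0 0 0 0 0 0 0.3"
}}

```text
time_s: 3.05
position: [0.5141, -0.0729, 0.0278]
eef_rot: [0.002, 0.689, 0.725, -0.002]
contact_force: [0.5, 0.2, -0.7]
opening: 0.501
```

```bash
python3 -c "
from rel import *
import cv2
jig()
a=snap('scene','s4.png')['img'][120:190,255:325];b=cv2.imread('pics/s2.png')[120:190,255:325]
cv2.imwrite('pics/c5.png',np.hstack([cv2.resize(b,(400,400),interpolation=2),cv2.resize(a,(400,400),interpolation=2)]))"
```

```text
t 3.05 jigpos [-103.8   -7.3   27.8] q [0.04 0.62 0.01 2.18 0.   0.34 1.67] F [ 0.5  0.2 -0.7] M [-0.02  0.03  0.  ] op 0.501
```

View pics/c5.png

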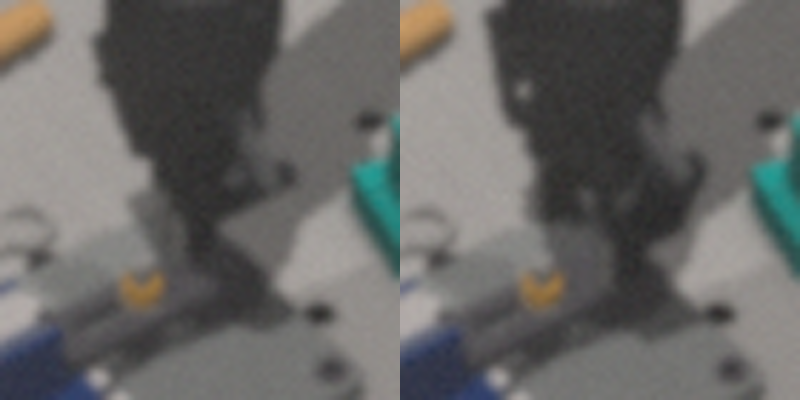

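Both panels show the fingers at their nominal place but with tips ending at about the strap's top, panel (195,240). That disagrees with the reported TCP height of 28 mm, so I check the reading against both cameras.

```bash
python3 -c "
from rel import *
import cv2
def crop(f,X,n=60):
  c=load(f); im=cv2.imread('pics/'+f); uv=proj(c,X); u,v=uv[0].astype(int)
  a=cv2.resize(im[v-n//2:v+n//2,u-n//2:u+n//2],(400,400),interpolation=2)
  for k,q in enumerate(uv):
    p=((q-[u-n//2,v-n//2]+.5)*400/n-.5).astype(int); cv2.drawMarker(a,tuple(int(z) for z in p),[(0,0,255),(0,255,0),(0,255,255)][k],0,14,1)
  print(f,u-n//2,v-n//2); return a
g=lambda y,z,x=-104: goal(x,y,z)[0]
X=np.array([g(-.8,120),g(42,133),g(-42,133)])
Y=np.array([g(-7.3,28),g(-7.3,52.5),g(-7.3,80)])
cv2.imwrite('pics/c6.png',np.hstack([crop('s1.png',X),crop('t1.png',X)]))
"
```

```text
s1.png 258 117
t1.png 319 237
```

View pics/c6.png

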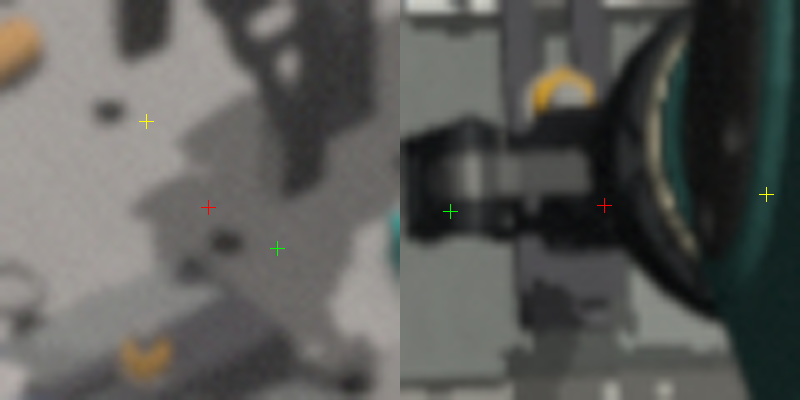

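Fingers are about 30 mm higher than the reading suggests, so they shut above the strap. I reopen, recentre and test with a modest, safe descent before closing.

Call:
{"op": "apply_moves", "data": {
  "motion": "0.3 0 0 0 0 0 0; 0.7 0 0 0 0 -0.7 0; 0.7 0 0 0 0 -0.7 0; 0.7 0 0 0 0 -0.7 0"
}}

```text
time_s: 3.5
position: [0.5137, -0.0656, 0.0277]
eef_rot: [0.002, 0.685, 0.729, -0.002]
contact_force: [-0.1, 0.9, -0.2]
opening: 1.001
```

```bash
python3 -c "
from rel import *
jig()
print(*rel(goal(-104,0,16)))"
```

```text
t 3.5 jigpos [-103.7    0.    27.7] q [0.03 0.61 0.01 2.19 0.   0.34 1.67] F [-0.1  0.9 -0.2] M [-0.03  0.01 -0.  ] op 1.001
[ 0.   -0.02  1.17] [-0.01  0.34 -0.  ]
```

Call:
{"op": "apply_moves", "data": {
  "motion": "0 0 0.6 0 0.3 0 0; 0 0 1.2 0 0.3 0 0; 0 0 1.2 0 0.3 0 0.4; 0 0 1.2 0 0.3 0 0.5; 0 0 1.2 0 0.3 0 0.5"
}}

```text
time_s: 4.0
position: [0.5136, -0.0656, 0.0156]
eef_rot: [0.0, 0.685, 0.729, -0.0]
contact_force: [0.7, -0.4, 0.5]
opening: 0.517
```

```bash
python3 -c "
from rel import *
jig()"
```

```text
t 4.0 jigpos [-103.8   -0.    15.6] q [0.04 0.64 0.   2.19 0.   0.32 1.67] F [ 0.6 -0.4  0.5] M [-0.02 -0.02  0.01] op 0.517
```

Call:
{"op": "apply_moves", "data": {
  "motion": "0 0 0 0 0 0 0.7; 0 0 0 0 0 0 0.7"
}}

```text
time_s: 4.2
position: [0.5137, -0.0648, 0.0162]
eef_rot: [-0.0, 0.684, 0.729, -0.0]
contact_force: [-1.6, 2.0, 2.9]
opening: 0.328
```

```bash
python3 -c "
from rel import *
jig()"
```

```text
t 4.2 jigpos [-103.6    0.8   16.2] q [ 0.04  0.64 -0.    2.19  0.    0.32  1.67] F [-1.5  2.1  2.9] M [ 0.52  0.18 -0.03] op 0.328
```

Call:
{"op": "apply_moves", "data": {
  "motion": "0 0 0 0 0 0 1; 0 0 0 0 0 0 1; 0 0 0 0 0 0 1"
}}

```text
time_s: 4.5
position: [0.5137, -0.0647, 0.0162]
eef_rot: [-0.0, 0.684, 0.729, 0.0]
contact_force: [0.8, 0.0, 0.9]
opening: 0.326
```

```bash
python3 -c "
from rel import *
jig()
print(*rel(goal(-132,0,16)))"
```

```text
t 4.5 jigpos [-103.6    0.9   16.2] q [ 0.04  0.64 -0.    2.19  0.    0.32  1.67] F [ 0.8 -0.   0.9] M [ 0.21  0.04 -0.04] op 0.326
[-0.09 -2.84  0.02] [-0.01 -0.02  0.01]
```

Opening stops at 0.326 (~28 mm): strap pinched. Slide back 28 mm.

Call:
{"op": "apply_moves", "data": {
  "motion": "0 -0.5 0 0 0 0 1; 0 -1 0 0 0 0 1; 0 -1.6 0 0 0 0 1; 0 -2.2 0 0 0 0 1; 0 -2.8 0 0 0 0 1; 0 -2.8 0 0 0 0 1"
}}

```text
time_s: 5.1
position: [0.4837, -0.0666, 0.0162]
eef_rot: [-0.001, 0.685, 0.729, -0.001]
contact_force: [0.9, 0.5, -1.5]
opening: 0.326
```

```bash
python3 -c "
from rel import *
jig()"
```

```text
t 5.1 jigpos [-133.7    0.9   16.2] q [ 0.05  0.62 -0.    2.25  0.    0.28  1.67] F [ 0.9  0.4 -1.5] M [ 0.12 -0.24 -0.05] op 0.326
```

Call:
{"op": "apply_moves", "data": {
  "motion": "0 0 0 0 0 0 0.3; 0 0 0 0 0 0 0; 0 0 0 0 0 0 0; 0 0 -2 0 0 0 0; 0 0 -5 0 0 0 0; 0 0 -8.4 0 0 0 0.2; 0 4 -8.4 0 0 0 0.35; 0 8 -8.4 0 0 0 0.35"
}}

```text
time_s: 5.9
position: [0.5639, -0.0621, 0.1017]
eef_rot: [-0.001, 0.685, 0.729, -0.001]
contact_force: [0.8, -0.4, 0.3]
opening: 0.656
```

```bash
python3 -c "
from rel import *
jig()
print(*rel(goal(0,0,100)))"
```

```text
t 5.9 jigpos [-53.4   0.4 101.7] q [ 0.03  0.53  0.    2.04 -0.    0.57  1.67] F [ 0.8 -0.4  0.3] M [-0.   -0.08 -0.01] op 0.656
[-0.03  5.34  0.16] [-0.13 -0.   -0.06]
```

Call:
{"op": "apply_moves", "data": {
  "motion": "0 2.5 0.2 -0.1 0 0 0.35; 0 5.3 0.2 -0.1 0 0 0.35; 0 5.3 0.2 -0.1 0 0 0.35"
}}

```text
time_s: 6.2
position: [0.6213, -0.0581, 0.1]
eef_rot: [0.002, 0.684, 0.729, 0.002]
contact_force: [0.4, -0.5, 1.0]
opening: 0.658
```

```bash
python3 -c "
from rel import *
import cv2
jig()
s=snap('scene','s5.png');t=snap('top','t5.png');st,R=cur()
def crop(im,u,v,n=80): return cv2.resize(im[v-n//2:v+n//2,u-n//2:u+n//2],(400,400),interpolation=2)
for n,c in(('s',s),('t',t)): print(n,proj(c,st['position']),proj(c,[goal(0,y,z)[0] for y,z in((27.5,100),(-27.5,100),(27.5,130),(-27.5,130))]).round(1))
cv2.imwrite('pics/c7.png',np.hstack([crop(s['img'],257,165),crop(t['img'],342,240,120)]))"
```

```text
t 6.2 jigpos [  4.1   0.7 100. ] q [ 0.02  0.59  0.01  1.92 -0.01  0.63  1.66] F [ 0.4 -0.5  1. ] M [ 0.03 -0.    0.01] op 0.658
s [[255.16772254 170.75779885]] [[260.8 177.4]
 [248.8 164. ]
 [260.4 168.9]
 [248.  155.4]]
t [[342.76550267 212.61799506]] [[328.3 212.7]
 [357.6 211.3]
 [330.2 210. ]
 [360.5 208.5]]
```

View pics/c7.png

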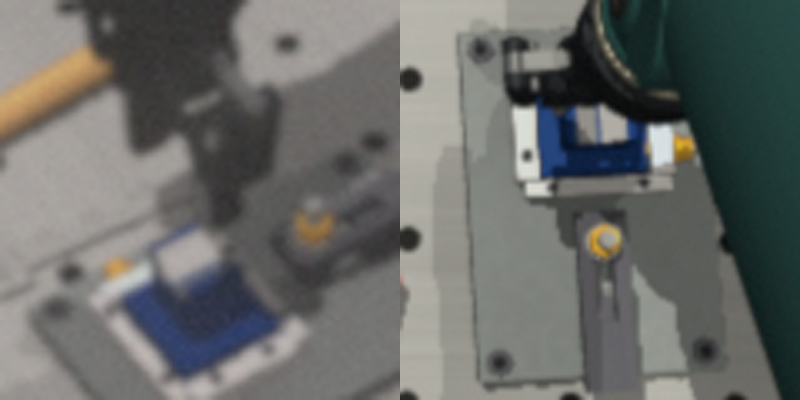

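Strap is clearly back at panel (605,215), nose well off the foot. The tips at panel (225,222) and (145,150) are again about 30 mm higher than reported, while x/y agree. I descend with that in mind, in guarded steps.

```bash
python3 -c "
from rel import *
jig()
print(*rel(goal(0,0,30)))"
```

```text
t 6.3 jigpos [-1.   0.4 99.2] q [ 0.02  0.59  0.01  1.93 -0.01  0.63  1.66] F [-0.3  0.8 -0. ] M [ 0. -0.  0.] op 0.65
[-0.04  0.11  6.92] [-0.12 -0.   -0.04]
```

Call:
{"op": "apply_moves", "data": {
  "motion": "0 0.1 2 -0.1 0 0 0.35; 0 0.1 4 -0.1 0 0 0.35; 0 0.1 5.5 -0.1 0 0 0.35; 0 0.1 6.5 -0.1 0 0 0.35; 0 0.1 6.9 -0.1 0 0 0.35; 0 0.1 6.9 -0.1 0 0 0.35"
}}

```text
time_s: 6.9
position: [0.6165, -0.0588, 0.0298]
eef_rot: [-0.001, 0.685, 0.729, -0.0]
contact_force: [-0.3, 0.4, -0.4]
opening: 0.646
```

```bash
python3 -c "
from rel import *
jig()
print(*rel(goal(0,0,22)))"
```

```text
t 6.9 jigpos [-0.7  0.4 29.8] q [ 0.02  0.69  0.    1.96 -0.    0.5   1.66] F [-0.3  0.4 -0.4] M [-0.05  0.01  0.02] op 0.646
[-0.04  0.07  0.78] [-0.08 -0.01 -0.04]
```

Call:
{"op": "apply_moves", "data": {
  "motion": "0 0.1 0.4 0 0 0 0.35; 0 0.1 0.8 0 0 0 0.35; 0 0.1 0.8 0 0 0 0.35"
}}

```text
time_s: 7.2
position: [0.6174, -0.0587, 0.0217]
eef_rot: [-0.001, 0.685, 0.729, -0.001]
contact_force: [-0.6, 0.1, 0.2]
opening: 0.649
```

Call:
{"op": "apply_moves", "data": {
  "motion": "0 0 0.3 0 0 0 0.35; 0 0 0.3 0 0 0 0.35"
}}

```text
time_s: 7.4
position: [0.6173, -0.0586, 0.0184]
eef_rot: [-0.001, 0.685, 0.729, -0.001]
contact_force: [0.1, 0.0, -0.4]
opening: 0.649
```

```bash
python3 -c "
from rel import *
jig()
import cv2
im=snap('scene','s6.png')['img'][140:210,222:292]
cv2.imwrite('pics/c8.png',cv2.resize(im,(560,560),interpolation=2))"
```

```text
t 7.4 jigpos [ 0.1  0.5 18.4] q [ 0.02  0.71  0.    1.96 -0.    0.48  1.66] F [ 0.1  0.  -0.4] M [-0.01  0.   -0.  ] op 0.649
```

View pics/c8.png

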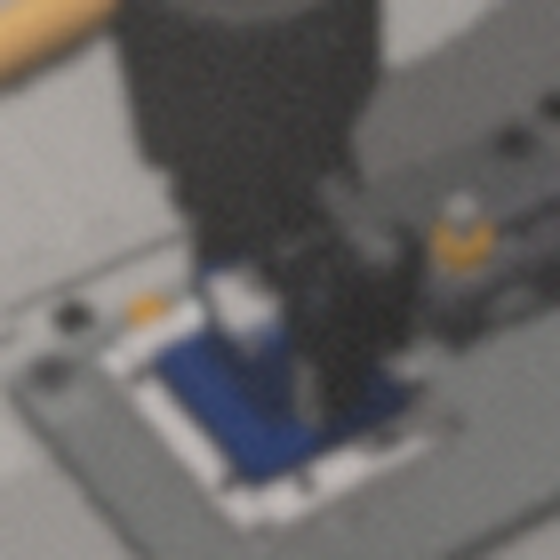

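The +y fingertip is at (335,420), beside the head and a few mm above the foot. That is deep enough, so I back off 2 mm for the swing and close.

Call:
{"op": "apply_moves", "data": {
  "motion": "0 0 -0.2 0 0 0 0.4; 0 0 -0.2 0 0 0 0.5; 0 0 -0.2 0 0 0 0.6; 0 0 -0.2 0 0 0 1; 0 0 -0.2 0 0 0 1; 0 0 -0.2 0 0 0 1"
}}

```text
time_s: 8.05
position: [0.6175, -0.0582, 0.0211]
eef_rot: [-0.001, 0.685, 0.729, -0.0]
contact_force: [-1.3, 1.2, 5.6]
opening: 0.455
```

```bash
python3 -c "
from rel import *
jig();s,R=cur();print(rel(goal(0,0,20)))"
```

```text
t 8.05 jigpos [ 0.4  0.9 21.1] q [ 0.02  0.7   0.    1.96 -0.    0.49  1.66] F [-1.3  1.2  5.6] M [ 0.16  0.21 -0.09] op 0.455
(array([-0.09, -0.04,  0.11]), array([-0.08, -0.04, -0.04]))
```

Block head gripped (opening 0.455, about 39 mm). First rock: spring end (−y) up by 3°.

Call:
{"op": "apply_moves", "data": {
  "motion": "0 0 -0.04 0 -0.7 0 1; 0 0 -0.08 0 -1.4 0 1; 0 0 -0.12 0 -2.1 0 1; 0 0 -0.17 0 -3 0 1; 0 0 -0.17 0 -3 0 1"
}}

```text
time_s: 8.55
position: [0.6176, -0.0587, 0.0228]
eef_rot: [0.019, 0.684, 0.729, -0.019]
contact_force: [0.1, -1.7, -0.0]
opening: 0.462
```

```bash
cat >> rel.py <<'E'
def st():
    jig(); s,R=cur(); g=goal(0,0,0); print('tilt(toolframe)',(g[1].inv()*R).as_rotvec(degrees=True).round(2))
E
python3 -c "
from rel import *
st()"
```

```text
t 8.55 jigpos [ 0.4  0.3 22.8] q [-0.05  0.7   0.06  1.96  0.03  0.48  1.61] F [ 0.  -1.7 -0. ] M [ 0.12 -0.07 -0.09] op 0.462
tilt(toolframe) [ 0.08 -3.08  0.02]
```

Call:
{"op": "apply_moves", "data": {
  "motion": "0 0 -0.04 0 0.8 0 1; 0 0 -0.08 0 1.5 0 1; 0 0 -0.12 0 2.3 0 1; 0 0 -0.17 0 3 0 1; 0 0 -0.21 0 3.8 0 1; 0 0 -0.25 0 4.5 0 1; 0 0 -0.29 0 5.3 0 1; 0 0 -0.33 0 6 0 1"
}}

```text
time_s: 9.35
position: [0.6175, -0.0582, 0.0258]
eef_rot: [-0.02, 0.684, 0.729, 0.017]
contact_force: [3.0, 2.2, -10.3]
opening: 0.459
```

```bash
python3 -c "
from rel import *
st()
import cv2
s=snap('scene','s7.png');b=cv2.imread('pics/s6.png');t=snap('top','t7.png')['img'][190:250,310:370]
f=lambda a:cv2.resize(a,(390,390),interpolation=2)
cv2.imwrite('pics/c9.png',np.hstack([f(s['img'][160:210,230:280]),f(b[160:210,230:280])]))"
```

```text
t 9.35 jigpos [ 0.3  0.9 25.8] q [ 0.09  0.7  -0.05  1.95 -0.04  0.51  1.71] F [  3.1   2.  -10.3] M [-0.41 -0.59 -0.02] op 0.459
tilt(toolframe) [ 0.09  3.   -0.  ]
```

View pics/c9.png

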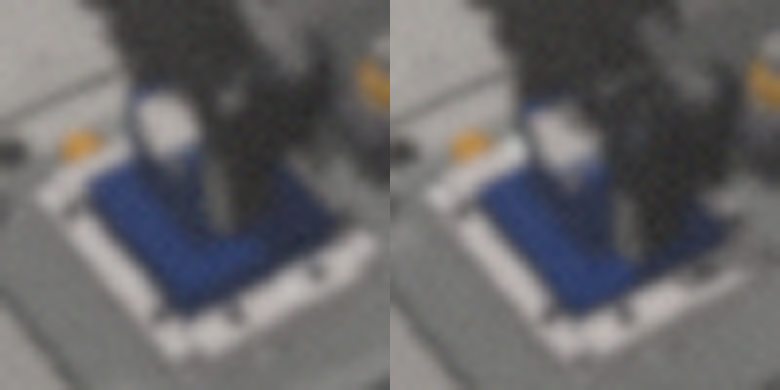

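Compared with the earlier frame (right), the head top has risen from about (170,105) to (165,95), and the fingers have moved up with it. Fz of −10 N shows the drag, so the block is coming along. I continue rocking.

Call:
{"op": "apply_moves", "data": {
  "motion": "0 0 -0.04 0 -0.8 0 1; 0 0 -0.08 0 -1.5 0 1; 0 0 -0.12 0 -2.3 0 1; 0 0 -0.17 0 -3 0 1; 0 0 -0.21 0 -3.8 0 1; 0 0 -0.26 0 -4.5 0 1; 0 0 -0.31 0 -5.3 0 1; 0 0 -0.35 0 -6 0 1"
}}

```text
time_s: 10.25
position: [0.6174, -0.0585, 0.0292]
eef_rot: [0.019, 0.685, 0.728, -0.019]
contact_force: [1.8, -0.7, -12.4]
opening: 0.458
```

```bash
python3 -c "
from rel import *
st()"
```

```text
t 10.25 jigpos [ 0.3  0.6 29.2] q [-0.05  0.69  0.06  1.96  0.03  0.49  1.61] F [  1.8  -0.8 -12.4] M [ 0.68 -0.71 -0.02] op 0.458
tilt(toolframe) [ 0.1  -3.07  0.04]
```

Call:
{"op": "apply_moves", "data": {
  "motion": "0 0 -0.04 0 0.8 0 1; 0 0 -0.08 0 1.5 0 1; 0 0 -0.12 0 2.3 0 1; 0 0 -0.17 0 3 0 1; 0 0 -0.21 0 3.8 0 1; 0 0 -0.26 0 4.5 0 1; 0 0 -0.31 0 5.3 0 1; 0 0 -0.35 0 6 0 1"
}}

```text
time_s: 11.05
position: [0.6174, -0.0582, 0.0327]
eef_rot: [-0.02, 0.685, 0.729, 0.017]
contact_force: [2.5, 2.5, -11.7]
opening: 0.456
```

```bash
python3 -c "
from rel import *
st()"
```

```text
t 11.05 jigpos [ 0.2  0.8 32.7] q [ 0.09  0.69 -0.05  1.94 -0.04  0.52  1.71] F [  2.6   2.3 -11.7] M [-0.1  -0.67 -0.02] op 0.456
tilt(toolframe) [0.1  3.01 0.03]
```

Call:
{"op": "apply_moves", "data": {
  "motion": "0 0 -0.04 0 -0.8 0 1; 0 0 -0.08 0 -1.5 0 1; 0 0 -0.12 0 -2.3 0 1; 0 0 -0.17 0 -3 0 1; 0 0 -0.2 0 -3.6 0 1; 0 0 -0.23 0 -4.2 0 1; 0 0 -0.26 0 -4.7 0 1; 0 0 -0.29 0 -5.2 0 1"
}}

```text
time_s: 11.85
position: [0.6172, -0.0595, 0.0362]
eef_rot: [0.014, 0.685, 0.729, -0.015]
contact_force: [0.2, -0.1, -3.3]
opening: 0.455
```

```bash
python3 -c "
from rel import *
st()"
```

```text
t 11.85 jigpos [-0.1 -0.4 36.2] q [-0.03  0.68  0.05  1.96  0.02  0.51  1.62] F [ 0.2 -0.1 -3.3] M [ 0.09 -0.03 -0.01] op 0.455
tilt(toolframe) [ 0.13 -2.31  0.04]
```

Call:
{"op": "apply_moves", "data": {
  "motion": "0 0 -0.02 0 -0.3 0 1; 0 0 -0.04 0 -0.6 0 1; 0 0 -0.06 0 -0.9 0 1; 0 0 -0.08 0 -1.2 0 1; 0 0 -0.1 0 -1.4 0 1; 0 0 -0.1 0 -1.4 0 1"
}}

```text
time_s: 12.45
position: [0.6171, -0.0591, 0.0372]
eef_rot: [0.023, 0.684, 0.729, -0.023]
contact_force: [0.2, -1.4, -3.1]
opening: 0.456
```

```bash
python3 -c "
from rel import *
st()"
```

```text
t 12.45 jigpos [-0.1 -0.  37.2] q [-0.07  0.68  0.08  1.96  0.04  0.5   1.59] F [ 0.1 -1.4 -3.1] M [ 0.08  0.03 -0.07] op 0.456
tilt(toolframe) [ 0.13 -3.71  0.01]
```

Fz is −3 N (weight only): the block is free. I level it slowly, then lift to about 33 mm above the floor.

Call:
{"op": "apply_moves", "data": {
  "motion": "0.01 0 -0.05 0 0.6 0 1; 0.02 0 -0.1 0 1.2 0 1; 0.03 0 -0.15 0 1.8 0 1; 0.04 0 -0.2 0 2.4 0 1; 0.05 0 -0.25 0 3 0 1; 0.05 0 -0.3 0 3.7 0 1; 0.05 0 -0.35 0 3.7 0 1; 0.05 0 -0.4 0 3.7 0 1"
}}

```text
time_s: 13.25
position: [0.6171, -0.0587, 0.0411]
eef_rot: [-0.001, 0.685, 0.729, -0.001]
contact_force: [-0.1, 0.2, -3.6]
opening: 0.457
```

```bash
python3 -c "
from rel import *
st();print(*rel(goal(.3,.7,54.3)))"
```

```text
t 13.25 jigpos [-0.1  0.4 41.1] q [ 0.02  0.67  0.    1.95 -0.    0.52  1.66] F [-0.1  0.2 -3.6] M [ 0.01 -0.01  0.02] op 0.457
tilt(toolframe) [ 0.13 -0.01  0.04]
[ 0.03  0.03 -1.32] [-0.13  0.01 -0.04]
```

Call:
{"op": "apply_moves", "data": {
  "motion": "0 0 -0.2 0 0 0 1; 0 0 -0.4 0 0 0 1; 0 0 -0.6 0 0 0 1; 0 0 -0.8 -0.1 0 0 1; 0 0 -1 -0.1 0 0 1; 0 0 -1.2 -0.1 0 0 1; 0 0 -1.3 -0.1 0 0 1; 0 0 -1.3 -0.1 0 0 1"
}}

```text
time_s: 14.05
position: [0.6173, -0.0586, 0.0544]
eef_rot: [-0.0, 0.685, 0.729, -0.0]
contact_force: [-0.5, 0.3, -3.7]
opening: 0.457
```

```bash
python3 -c "
from rel import *
st()
import cv2
s=snap('scene','s8.png');t=snap('top','t8.png')
f=lambda a:cv2.resize(a,(400,400),interpolation=2)
cv2.imwrite('pics/c10.png',np.hstack([f(s['img'][148:208,225:285]),f(t['img'][185:265,300:380])]))
b=goal(0,0,0)
for h in(44,49,54,59): print(h,proj(s,[goal(x,y,h)[0] for x,y in((30,32),(30,-32),(-30,32))]).round(1).tolist())
print('wall',proj(s,[goal(x,y,34)[0] for x,y in((30,46),(30,-46),(-30,46))]).round(1).tolist())
st()"
```

```text
t 14.05 jigpos [ 0.1  0.5 54.4] q [ 0.02  0.65  0.    1.95 -0.01  0.54  1.66] F [-0.5  0.3 -3.7] M [-0.04  0.    0.01] op 0.457
tilt(toolframe) [ 0.01 -0.01  0.04]
44 [[252.7, 198.5], [239.4, 182.9], [272.4, 188.2]]
49 [[252.6, 197.3], [239.3, 181.6], [272.3, 186.9]]
54 [[252.5, 196.0], [239.1, 180.3], [272.3, 185.7]]
59 [[252.4, 194.7], [239.0, 179.0], [272.3, 184.4]]
wall [[255.9, 204.6], [237.0, 182.1], [275.5, 194.1]]
t 14.15 jigpos [-0.1  0.5 54.1] q [ 0.02  0.65  0.    1.95 -0.01  0.54  1.66] F [ 0.  -0.5 -2.5] M [-0.   -0.02  0.03] op 0.458
tilt(toolframe) [ 0.03 -0.    0.05]
```

View pics/c10.png

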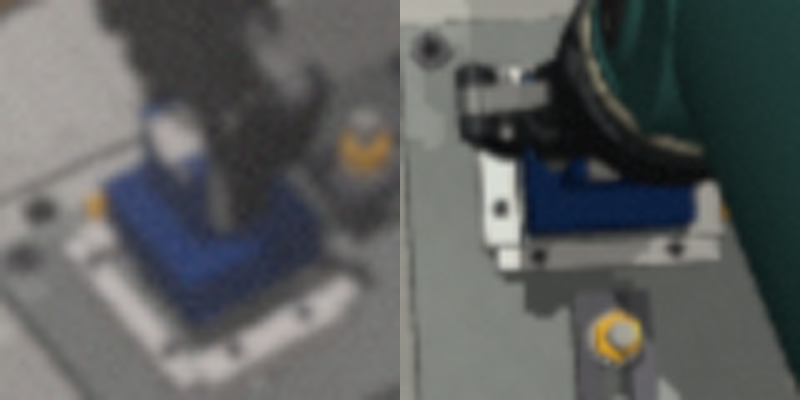

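The block is held level with a dark gap to the walls: its lower corner is at scene panel (195,325), the wall's outer top edge runs from about (215,375) to (362,285), and the strap nose is well back at top panel (610,295). Last check: that the bystanders have not moved.

```bash
python3 -c "
from rel import *
import cv2
for n,p,q in(('top','top0.png','t8.png'),('scene','scene0.png','s8.png')):
  a,b=[cv2.GaussianBlur(cv2.imread('pics/'+f),(3,3),0) for f in(p,q)]; c=load(q)
  R={'tin':(260,215,16),'tray':(257,283,28),'hammerhead':(432,178,20),'wrench':(390,190,12),'red':(270,157,20),'teal':(347,343,20)} if n=='top' else {'tin':(289,230,16),'tray':(334,215,24),'hammer':(225,145,34),'wrench':(235,172,14),'teal':(331,152,14)}
  for k,(u,v,r) in R.items():
    T=a[v-r:v+r,u-r:u+r];m=cv2.matchTemplate(b[v-r-8:v+r+8,u-r-8:u+r+8],T,cv2.TM_CCOEFF_NORMED);_,M,_,l=cv2.minMaxLoc(m);print(n,k,round(M,2),(l[0]-8,l[1]-8))
st()"
```

```text
top tin 1.0 (0, 0)
top tray 1.0 (0, 0)
top hammerhead 0.34 (1, -1)
top wrench 0.28 (1, 3)
top red 1.0 (0, 0)
top teal 0.98 (0, 0)
scene tin 1.0 (0, 0)
scene tray 1.0 (0, 0)
scene hammer 0.38 (0, 0)
scene wrench 0.59 (-1, 1)
scene teal 0.99 (0, 0)
t 14.15 jigpos [-0.1  0.5 54.1] q [ 0.02  0.65  0.    1.95 -0.01  0.54  1.66] F [ 0.  -0.5 -2.5] M [-0.   -0.02  0.03] op 0.458
tilt(toolframe) [ 0.03 -0.    0.05]
```

```bash
python3 -c "
import cv2
a,b=[cv2.imread('pics/'+f) for f in('scene0.png','s8.png')]
for k,(u,v,r) in {'hammerhead':(196,159,12),'handle':(215,150,10),'wrench':(222,176,9)}.items():
  T=a[v-r:v+r,u-r:u+r];m=cv2.matchTemplate(b[v-r-6:v+r+6,u-r-6:u+r+6],T,cv2.TM_CCOEFF_NORMED);_,M,_,l=cv2.minMaxLoc(m);print(k,round(M,2),(l[0]-6,l[1]-6))
from bench import robot
if input('') == 'y': print(robot.finish_job())
" <<< n
```

```text
hammerhead 1.0 (0, 0)
handle 1.0 (0, 0)
wrench 0.99 (0, 0)
```

```bash
python3 -c "
from rel import *
print(robot.finish_job()); st()"
```

```text
the job is handed in; nothing more can be done
None
the job is handed in; nothing more can be done
```

I slid the strap back about 30 mm and rocked the blue V-block out at ±3°, spring-pin end first. I handed the job in at about 14 s, still gripping the block level above its pocket.

**What I did**
- Drag on the wrist was about 10–12 N while rocking. It fell to the block's weight (about 3 N) as the block came free, with no jump in the readings.

**Last checks**
- **Block:** tilt was under 0.1° and the gripper opening held steady at 0.458. The block sat within 1 mm of the pocket's centre. By the arm's reading it rose 33 mm, which puts it about 15 mm above the walls.
- **Other objects:** the tin, tray, wrench, hammer, the red look-alike and one turquoise look-alike matched the starting pictures with zero shift. The other two turquoise ones were not compared.

**What disagreed**
- **First grasp:** the first close on the strap missed. The fingertips were about 30 mm higher in the pictures than the reported tool height, and the fingers shut above the strap. That close also pushed the arm 7 mm sideways, and I never found out why. I lowered by the pictures instead and the second try held.
- **Clearance:** my rough picture estimate of the block's height came out a few millimetres higher than the arm's reading, about 17–23 mm above the walls instead of 15 mm.
- **Occluded checks:** the first wrench and hammer comparisons failed because the arm and its shadow covered them. Smaller patches of each in the other camera matched.

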